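# Wind the cheek snug on the tumbler and click the case shut

### The arm

A 6-joint arm with a two-finger parallel gripper is mounted at the origin on the work surface. World frame = base frame: x ahead of the robot, y to its left, z up, the work surface at z = 0. Lengths are in mm, angles in rad, forces in N, time in s.
With the tool pointing down it reaches from about 350 to 875 mm from the base axis. Payload 4.2 kg.
Tool frame: the origin (TCP) lies on the mounting face of the last link; the fingertips stand 173 mm ahead of it and the grasp point (between the pads) lies grip_point_offset ahead of it (grip_point_offset is the distance from the TCP to the grasp point, in mm); z points along the fingers, y is the line along which they close (so a half turn about z gives the same grasp; the last joint's range is limited). The gripper opens to 85 mm and grips with 20 to 120 N. Pads are 22 mm wide; open, the fingers measure 114 mm over their backs; the gripper's body (76 mm by 85 mm) begins 54 mm behind the grasp point. The pads swing forward as they close: fully open they stand 13 mm farther back than shut.
Start: joints at [1.568, 0.385, 0.008, 0, -1.194, -0.259], TCP at [161.73, 603.691, 404.712] pointing down, gripper open.
Joint ranges: [-3.14, 3.14], [-1.21, 2.06], [-1.07, 1.41], [-3.16, 2.05], [-2.99, -0.16], [-3.1, 3.1]. Speed limits (rad/s): [2.79, 2.79, 3.14, 3.14, 3.14, 3.14].

### API

Orientations are given as a unit quaternion [x, y, z, w].
In Python, from bench import read_state, get_image, job_done, recognise, place_of, grip_point_offset gives the robot as it stands. The module is installed in compiled form; this text tells all that it offers.
- The arm moves only by the tool carry_out, never from a script. Its arguments are lists of equal length, an entry for each row: "slide": the shift along the tool's x, y, z in m, a list of three; "roll": the turn about the tool's z in degrees; "claw": the finger opening in m, from 0 to 0.0854. A call has 1 to 8 rows; each row is the pose to reach, as a shift and turn from the pose commanded when the call began, along the tool's axes at that moment; what a row does not reach only later rows make up. A row lasts 1/8 s, in which the tool goes at most 62.5 mm and 10.7 degrees, less where a joint would pass 70% of its speed; a pose out of reach is approached as far as the arm can. A call with a gripper value outside its range is refused whole. The fingers move at their own pace and stop on an object; the grip force is fixed at half the most. Time passes only in rows, so rows that repeat a pose let the fingers close. It gives the time, the measured TCP pose, the force, the opening and the grip force at its end, in the units of the state.
- read_state(): the state, without advancing time (a new reading comes with each control period).
- get_image(name): name is "scene" or "top"; returns a dict with "img" (400x640x3 uint8, red, green, blue), "z_map" (400x640 float32, mm along the optical axis (not along the pixel's ray), 0 where there is no reading), "mtx" (3x3 intrinsics, pixels), "k1" (the pictures are not rectified: a ray, as slopes to the right and down, at radius r is drawn at 1 + k1 r^2 times it, then the intrinsics apply), "world_from_camera" (4x4, takes a point from camera to world coordinates). Camera axes: x right, y up, looking along -z (the intrinsics and any distortion apply to the point x, -y, -z); pixel columns grow to the right and rows downward; lengths in mm; the calibration is good to about 2 mm. A picture is of the moment at which its call begins.
- job_done(): hands the job in; it is judged then, once.
Trained networks look in a picture, given as the dict that the camera call returned (one of the last four; its "shot" number tells which), for a name from the list of things; names that differ only in an ending like _2 or _b are one class to them, and where a whole thing is asked for, a point or a joint stands for the part that bears it (a point fixed in the world has none). Each returns a list of dicts, best first, with "conf" (0 to 1); they miss things now and then, are a little off and sometimes report something else, mostly with a low value. They report only what shows in the picture. A call takes as long as a camera call.
- recognise(picture, thing): "at" ([column, row] in pixels, amid what is visible of it).
- place_of(picture, thing): "at" ([column, row] in pixels: a listed point, or the origin of a listed thing).
The state is a dict: "clock": time; "joints": joint angles; "joint_vel": joint speeds; "joint_efforts": joint torques, N m; "position": TCP position; "ee_rot": TCP orientation; "contact_force": force on the tool from outside, world axes, zero at the start; "wrist_torque": the same for the moment, N m; "gripper_width": finger opening in mm; "grasp_force": force on a finger pad.
Only numpy, scipy, OpenCV 4.12 (cv2) and the standard library are available. Lean on these libraries where they do the work, as an engineer would, in place of code of your own. Each camera call takes 0.05 s, during which the arm holds its last target. There are 200 camera calls.

### The job

The glass tumbler is being packed for a trip in its clear-lidded carrying case. Turn the handwheel clockwise until the sliding cheek has pushed the tumbler right up against the stop block and holds it there snugly, but do not crush the glass with brute force; then press the far edge of the lid down until its catch clicks and it stays shut. Leave the tumbler upright in the case, and do not shift the other things on the sideboard.

Things in the scene. Friction and masses are not known exactly. Their poses are not given: they have to be found in the camera images.
- case: Pale timber carrying case, fixed, 124 (x) by 212 (y) by 110 mm high; origin under its centre, z up. The handwheel and gearbox stand outside its -y end; the stop block is inside near the +y end. x points from the lid hinge (near, -x wall) to the lid's catch (far, +x wall). Inner floor 8 mm up, inside 112 by 200 mm. A candle jar and a remote control stand close by.
- stop_zone (a point): Point in the case (case x 0, y 65 mm, 38 mm up) near the stop block: a fixed timber block 90 wide, 60 mm high on the case floor with a firm rubber buffer on its inner face. Its place along y differs from time to time and is not reported: the buffer's face lies 55 to 78 mm to +y of the case's centre.
- wheel_hub (a point): Handwheel's centre on its vertical axis, at mid-height of rim and spokes, 126 mm above the sideboard, case x 0, y -225 mm. Black round rim, 80 mm radius to the middle of its 14 mm bar; hub 16 mm radius, 18 mm above this point; three flat spokes 10 mm wide and thick, open gaps between. The point turns with the wheel: one spoke along its +x axis, the others 120 degrees either side.
- gearbox_top (a point): Centre of the gearbox top under the wheel, 60 mm above the sideboard. From here to the spokes is free but for the spindle (13 mm radius), so shut fingers can go down into a gap between spokes, 45 mm from the axis, and push a spoke round and round. A 12 mm square steel rack (top 51 mm up) passes through and sticks out to -y, up to 335 mm from the case's centre.
- wheel (a joint): Turn of the handwheel, rad, growing clockwise seen from above; starts at 0 to 1, ends at 9.2. At 0 one spoke points along the case's +x. 1 rad moves the cheek 10 mm to the case's +y. Friction 0.16 N m (3.6 N at 45 mm from the axis; up to 0.4 N more while pushing the tumbler along); stays where left. At the stop it stiffens: about 90 N of squeeze per rad, each 4.5 N of it felt as 1 N at 45 mm.
- cheek: Sliding timber cheek in the case, cork-faced, 96 wide, 12 thick, 66 mm high, driven by the wheel; origin at the bottom centre of the face that pushes the tumbler, y axis the way it pushes (the case's +y). The job needs about 10 N of squeeze on the glass (at least 3 once let go, never over 80); the wheel left alone holds about 8 to 15 N and slips back from more.
- tumbler: Clear glass tumbler standing upside down on the case floor, loose, 85 mm high, 74 mm across at its rim (below), 62 mm at its base (above); origin at the centre of its underside, z up. About 0.18 kg.
- lid (a joint): Opening angle of the lid, rad: 0 shut, about 0.5 to 0.8 at rest unlatched. A spring pushes it open (1 to 2 N at the far edge). Near 0.11 rad the catch resists with about 5 to 10 N at the edge, then snaps over; the lid bottoms at 0 and, caught, stays below 0.02. Until the catch snaps it springs up again.
- lid_hinge (a point): Middle of the lid's hinge axis, which runs along the case's y at case x -62 mm, 111 mm above the sideboard. The lid reaches 132 mm from it and its underside lies on this axis.
- lid_edge (a point): Middle of the top face of the lid's far bar (timber, 24 mm wide, 212 mm long, 8 mm thick), where to press; the rest of the lid is mostly clear plastic. 120 mm from the hinge axis along the lid, 8 mm above its underside. With the lid shut: case x 58, y 0, 119 mm above the sideboard.
- bowl: White porcelain bowl, bystander, 140 mm across, 60 mm high; origin under its centre.
- bottle: Capped silver aluminium drink bottle, bystander, 68 mm across, 210 mm high; origin under its centre.
- hairbrush: Black plastic hairbrush lying down, bystander, 185 mm long, 30 mm high; origin on the sideboard near its middle.
- candle: Amber candle jar, bystander, 64 mm across, 62 mm high, beyond the wheel and the case; origin under its centre.
- remote: Grey remote control, bystander, 150 by 44 by 18 mm, on the near side of the case; origin under its centre.
- book: Blue hard-bound book, bystander, 110 by 160 by 28 mm; origin under its centre.

How it is judged:
By the outcome, as a careful person would: the job done as asked, in the order asked, and still so for the second after the job is handed in, with the robot touching nothing.
It also fails if it takes over 51 s, if anything falls off the work surface, if the arm or the gripper's body presses on something with over 40 N, if the wrist force passes 120 N, or if a joint passes its speed limit or range.

## Working session

There is one attempt and no reset: what is moved stays moved. The work goes in short steps, Python scripts to look and compute and a tool call to move; the robot and the scene stay as the last step left them, time stands still between calls to the robot, and variables do not carry over. Pictures are saved under pics/ and viewed, at most 10 in all, crops included, and the job is handed in when it is done.

Besides the shell and the picture viewer there is one more tool, called after ">>>" as name([rows], argument=value, ...), one row to a line, values as JSON. carry_out: Moves the arm, as the interface text tells. Its arguments: {"type":"object","properties":{"slide":{"type":"array"},"roll":{"type":"array"},"claw":{"type":"array"}},"required":["slide","roll","claw"]}

```bash
mkdir -p pics; cat > h.py <<'E'
import numpy as np, cv2
from bench import *
from scipy.spatial.transform import Rotation as R
def ray(p,uv):
    K=p["mtx"]; d=np.array([(uv[0]-K[0,2])/K[0,0],(uv[1]-K[1,2])/K[1,1]]); u=d.copy()
    for _ in range(20): u=d/(1+p["k1"]*(u@u))
    T=np.array(p["world_from_camera"]); return T[:3,3],T[:3,:3]@np.array([u[0],-u[1],-1.])
def at_z(p,uv,z):
    o,d=ray(p,uv); return o+d*(z-o[2])/d[2]
def at_depth(p,uv):
    o,d=ray(p,uv); z=p["z_map"][int(round(uv[1])),int(round(uv[0]))]; return o+d*z
def save(p,n): cv2.imwrite("pics/"+n,p["img"][:,:,::-1])
E
python3 - <<'E'
from h import *
np.set_printoptions(precision=1,suppress=True)
s=read_state(); print(s, grip_point_offset)
Z=dict(case=0,wheel_hub=126,gearbox_top=60,lid_hinge=111,stop_zone=38,cheek=8,tumbler=8,lid_edge=160,candle=0,remote=0,bottle=0,bowl=0)
for n in("scene","top"):
    p=get_image(n); save(p,n+"0.png"); print(n,p["k1"],p["world_from_camera"][:3,3])
    for t,z in Z.items():
        for r in place_of(p,t)[:2]: print(t,np.array(r["at"]),round(r["conf"],2),at_z(p,r["at"],z),at_depth(p,r["at"]))
E
```

```text
{'clock': 0.0, 'joints': array([ 1.6,  0.4,  0. , -0. , -1.2, -0.3]), 'joint_vel': array([-0.,  0.,  0., -0.,  0., -0.]), 'joint_efforts': array([  0. , -39.2,  18.8,   4.2,  -0. ,  -0. ]), 'position': array([161.7, 603.5, 403.6]), 'ee_rot': array([ 1. , -0.1, -0. ,  0. ]), 'contact_force': array([-0.7, -0.3, -0.3]), 'wrist_torque': array([-0. ,  0. ,  0.1]), 'grasp_force': 0.0, 'gripper_width': 85.41950089490659} 154.70000000000002
scene 0.021784892439565964 [1481.6  -37.4  889.2]
case [344.9 229.1] 0.77 [574.9  48.8   0. ] [659.2  40.8  82.7]
wheel_hub [264.8 209.2] 0.78 [ 618.4 -182.7  126. ] [ 626.7 -181.3  133.4]
gearbox_top [267.1 223.8] 0.86 [ 608.3 -183.    60. ] [ 684.6 -170.3  132.4]
stop_zone [363.8 215.7] 0.73 [556.6 106.8  38. ] [631.5  95.1 106.9]
stop_zone [315.3 227.3] 0.45 [603.8 -42.3  38. ] [650.9 -42.   83.6]
cheek [315.8 226.7] 0.66 [570.3 -40.9   8. ] [648.1 -40.6  83.2]
tumbler [336.3 229.8] 0.55 [585.4  21.6   8. ] [641.1  17.9  62.8]
lid_edge [348. 190.] 0.58 [580.8  52.2 160. ] [572.   53.  152.9]
candle [303.8 273.8] 0.8 [747.5 -75.8   0. ] [772.3 -74.5  30
[... 657 characters left out ...]
. ] [ 364.8 -333.8   27.5]
lid_hinge [304.6 204.2] 0.65 [518.8  33.1 111. ] [516.9  32.5 127.5]
stop_zone [306.5 205.2] 0.26 [523.8  29.5  38. ] [514.9  27.1 118.5]
lid_edge [299.1 168.9] 0.57 [617.5  48.  160. ] [613.1  46.9 181.3]
lid_edge [333.1 142.6] 0.35 [697.1 -52.2 160. ] [726.  -56.5  57.9]
candle [333.6 143.5] 0.92 [739.2 -60.6   0. ] [722.5 -58.   59.7]
candle [306.2 204.5] 0.69 [530.4  31.7   0. ] [516.7  27.9 122. ]
remote [294.1 232.4] 0.74 [437.8  71.2   0. ] [437.1  70.1  18. ]
remote [417.8 256. ] 0.45 [ 359.3 -337.     0. ] [ 360.1 -329.4   28.8]
bottle [181.2 259. ] 0.56 [349.  444.1   0. ] [352.  411.7  89.7]
bowl [199.4 164.9] 0.98 [665.4 394.9   0. ] [664.1 393.    5.9]
```

```bash
python3 - <<'E'
import cv2
a=cv2.imread("pics/scene0.png")[120:320,180:500]; b=cv2.imread("pics/top0.png")[90:290,170:440]
cv2.imwrite("pics/sc.png",cv2.resize(a,(800,500),interpolation=2)); cv2.imwrite("pics/tc.png",cv2.resize(b,(800,593),interpolation=2))
E
```

```text
(no output)
```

View pics/sc.png

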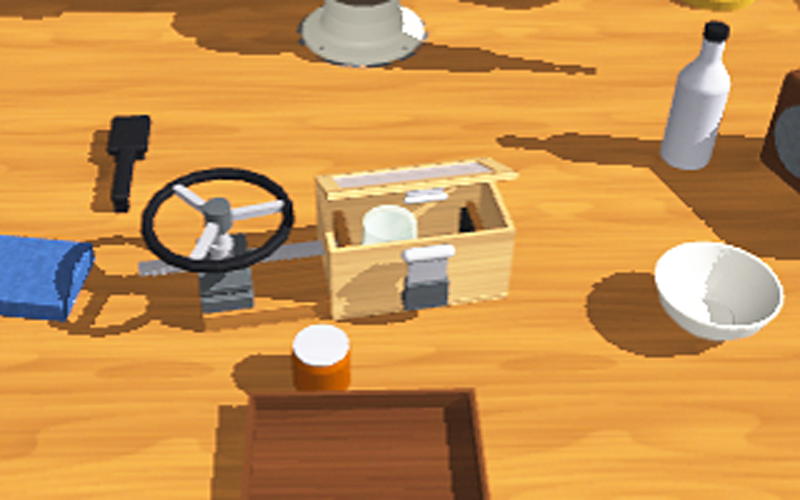

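View pics/tc.png

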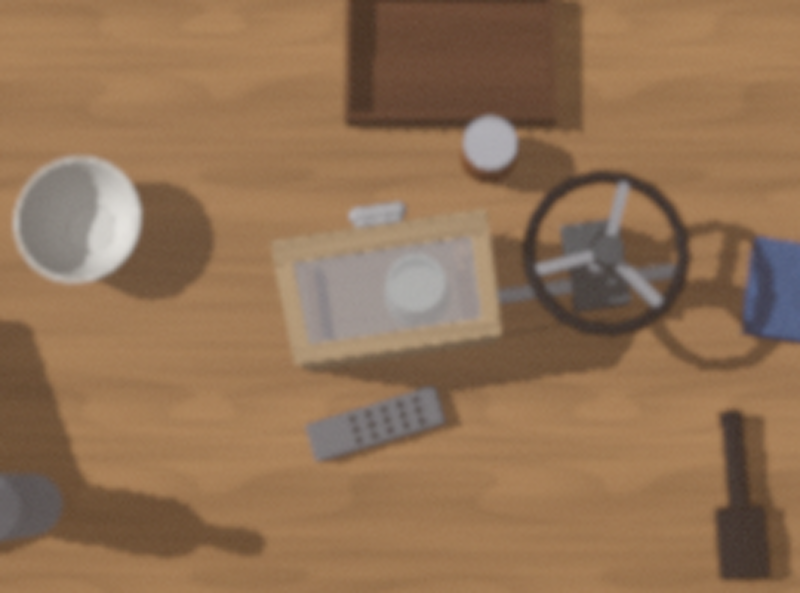

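```bash
cat >> h.py <<'E'
def cloud(p):
    K=p["mtx"]; v,u=np.mgrid[0:400,0:640]; pts=np.stack([u,v],-1).reshape(-1,1,2).astype(float)
    D=np.array([p["k1"],0,0,0,0.]); n=cv2.undistortPoints(pts,np.array(K,float),D).reshape(400,640,2)
    z=p["z_map"]; T=np.array(p["world_from_camera"])
    c=np.stack([n[...,0]*z,-n[...,1]*z,-z],-1); w=c@T[:3,:3].T+T[:3,3]; w[z<=0]=np.nan; return w
def wheel(p,c0):
    w=cloud(p); g=p["img"].astype(int).sum(2)
    r=np.hypot(w[...,0]-c0[0],w[...,1]-c0[1]); m=(abs(r-80)<20)&(abs(w[...,2]-126)<22)&(g<200)
    q=w[m]; from scipy.optimize import least_squares as L
    s=L(lambda x:np.hypot(q[:,0]-x[0],q[:,1]-x[1])-x[2],[*c0,80],loss="soft_l1",f_scale=3).x
    r=np.hypot(w[...,0]-s[0],w[...,1]-s[1]); a=np.degrees(np.arctan2(w[...,1]-s[1],w[...,0]-s[0]))
    k=(r>26)&(r<66)&(w[...,2]>112)&(w[...,2]<150)
    ph=np.angle(np.exp(3j*np.radians(a[k])).mean(),deg=True)/3
    return s,m.sum(),np.median(q[:,2]),ph,k.sum(),np.histogram(a[k],36,(-180,180))[0]
E
python3 - <<'E'
from h import *
np.set_printoptions(precision=1,suppress=True,linewidth=200)
for n in("top","scene"):
    p=get_image(n); print(n,*wheel(p,(613,-175)))
    w=cloud(p); m=(abs(w[...,0]-570)<150)&(abs(w[...,1]-45)<130)&(w[...,2]>95)
    rgb=p["img"].astype(int)
    q=w[m]; print(len(q))
    if n=="top":
        r=cv2.minAreaRect(q[:,:2].astype(np.float32)); print(r)
        # lid plane
        A=np.c_[q[:,:2],np.ones(len(q))]; z=q[:,2]
        for _ in range(5):
            s,*_=np.linalg.lstsq(A,z,rcond=None); k=abs(A@s-z)<8; A=A[k];z=z[k]
        print("plane",s*1000,np.degrees(np.arctan(np.hypot(*s[:2]))),np.degrees(np.arctan2(s[1],s[0])),len(z))
    # rack points
    k=(abs(w[...,0]-590)<60)&(w[...,1]<-60)&(w[...,1]>-115)&(w[...,2]>40)&(w[...,2]<62)
    print("rack",np.median(w[k],axis=0),k.sum())
E
```

```text
top [ 605.9 -176.9   79. ] 508 131.5728539253397 -15.208220005971489 142 [ 0  0  0  4 32 11  0  0  0  0  0  0  0  0  0  8 33  5  0  0  0  0  0  0  0  0  0 10 35  4  0  0  0  0  0  0]
3188
((584.0809326171875, 46.45330810546875), (153.20596313476562, 212.30520629882812), 8.687004089355469)
plane [    543.       81.9 -161466.8] 28.77262961979813 8.576086723690814 2500
rack [575.  -89.5  50.3] 54
scene [ 612.7 -177.8   79.1] 653 131.24256996942393 -14.457276369909552 177 [ 0  0  0 10 42  1  0  0  0  0  0  0  0  0  0 12 39  3  0  0  0  0  0  0  0  0  0  0 50 18  2  0  0  0  0  0]
1549
rack [580.2 -87.7  50.2] 111
```

```bash
cat >> h.py <<'E'
HUB=np.array([609.,-177.]); PSI=8.7
def to_tool(w): # world mm TCP target -> slide m from present pose
    s=read_state(); return R.from_quat(s["ee_rot"]).as_matrix().T@(np.asarray(w,float)-s["position"])/1000
E
python3 - <<'E'
from h import *
np.set_printoptions(precision=4,suppress=True,linewidth=200)
s=read_state(); M=R.from_quat(s["ee_rot"]).as_matrix(); print(M, s["clock"])
print(np.degrees(np.arctan2(M[1,0],M[0,0])))
print(to_tool([641,-145,440]))
E
```

```text
[[ 0.9659 -0.2588  0.    ]
 [-0.2588 -0.9659 -0.    ]
 [ 0.      0.     -1.    ]] 1.4
-15.000638932011064
[ 0.6567  0.5991 -0.0353]
```

>>> carry_out([
  [0.03,0.027,-0.04],
  [0.07,0.064,-0.06],
  [0.11,0.1,-0.06],
  [0.15,0.137,-0.06],
  [0.19,0.173,-0.06],
  [0.23,0.21,-0.06],
  [0.27,0.246,-0.06],
  [0.31,0.283,-0.06],
], roll=[-3,-6,-9,-12,-15,-18,-21,-24], claw=[0,0,0,0,0,0,0,0])

```text
clock: 2.4
position: [388.5, 248.4, 465.1]
ee_rot: [0.997, 0.08, 0.0, -0.0]
contact_force: [0.6, 0.9, -0.1]
gripper_width: -0.0
grasp_force: 0.0
```

```bash
python3 - <<'E'
from h import *
np.set_printoptions(precision=4,suppress=True,linewidth=200)
s=read_state(); M=R.from_quat(s["ee_rot"]).as_matrix(); print(M[:,0], s["clock"],s["position"],s["joints"],s["gripper_width"])
print(to_tool([641,-145,400]),to_tool([641,-145,266]))
E
```

```text
[0.9873 0.1586 0.0009] 2.4 [388.4717 248.4309 465.1019] [ 0.9229  0.0582 -0.268   0.0001 -1.2435  0.8071] -0.022241991244952186
[0.1869 0.4285 0.065 ] [0.1868 0.4286 0.199 ]
```

>>> carry_out([
  [0.023,0.053,0.0],
  [0.046,0.106,0.0],
  [0.07,0.16,0.0],
  [0.094,0.215,0.0],
  [0.117,0.268,0.01],
  [0.14,0.322,0.03],
  [0.164,0.375,0.05],
  [0.187,0.428,0.065],
], roll=[0,0,0,0,0,0,0,0], claw=[0,0,0,0,0,0,0,0])

```text
clock: 3.4
position: [640.4, -145.1, 398.7]
ee_rot: [0.997, 0.078, -0.0, -0.0]
contact_force: [0.9, 0.8, 0.5]
gripper_width: 0.1
grasp_force: 0.0
```

```bash
python3 - <<'E'
from h import *
np.set_printoptions(precision=4,suppress=True,linewidth=200)
s=read_state(); print(s["clock"],s["position"],s["contact_force"])
print(to_tool([641,-145,266]))
for n in ("top","scene"):
    p=get_image(n); save(p,n+"1.png"); a=p["img"][120:270,200:440] if n=="scene" else p["img"][110:260,250:490]
    cv2.imwrite(f"pics/{n}1c.png",cv2.resize(a[:,:,::-1],(800,500),interpolation=2))
E
```

```text
3.4 [ 640.4023 -145.1083  398.7336] [0.8675 0.804  0.4546]
[0.0007 0.     0.1327]
```

View pics/scene1c.png

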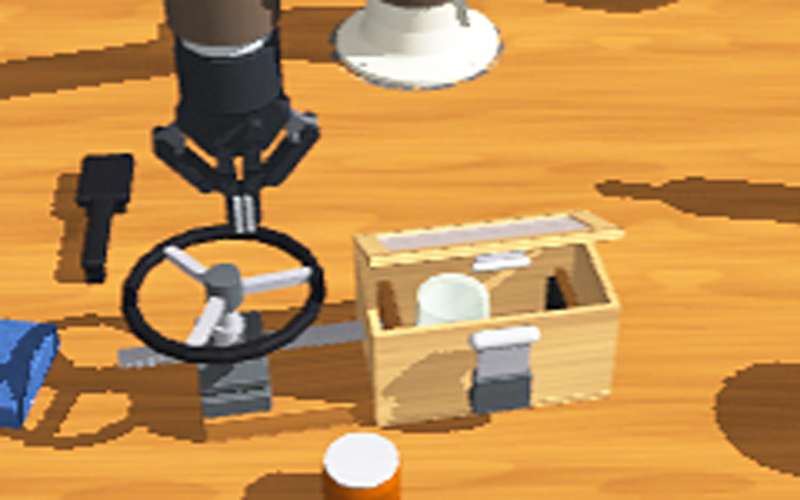

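>>> carry_out([
  [0.0,0.0,0.035],
  [0.0,0.0,0.075],
  [0.0,0.0,0.11],
  [0.0,0.0,0.134],
], roll=[0,0,0,0], claw=[0,0,0,0])

```text
clock: 4.0
position: [639.1, -142.8, 264.2]
ee_rot: [0.997, 0.079, -0.001, -0.0]
contact_force: [-0.1, -0.2, -1.1]
gripper_width: 0.1
grasp_force: 0.0
```

```bash
cat >> h.py <<'E'
def orbit(angs,r=45):
    s=read_state(); d=s["position"][:2]-HUB; print("now r,ang",np.hypot(*d).round(1),np.degrees(np.arctan2(d[1],d[0])).round(1),"z",s["position"][2].round(1),"F",s["contact_force"].round(1),"t",s["clock"])
    # nominal command = exact circle point at the first angle given
    o=lambda a:[HUB[0]+r*np.cos(np.radians(a)),HUB[1]+r*np.sin(np.radians(a)),0]
    M=R.from_quat(s["ee_rot"]).as_matrix()
    print([[round(float(v),3) for v in M[:2,:2].T@(np.array(o(a))-np.array(o(angs[0])))[:2]/1000] for a in angs[1:]])
E
python3 - <<'E'
from h import *
orbit([45,35,25,15,5,-10,-25,-40,-55])
E
```

```text
now r,ang 45.5 48.6 z 264.2 F [-0.1 -0.2 -1.1] t 4.0
[[0.004, 0.007], [0.007, 0.014], [0.008, 0.022], [0.008, 0.03], [0.006, 0.041], [0.001, 0.052], [-0.007, 0.06], [-0.017, 0.067]]
```

>>> carry_out([
  [0.004,0.007,0.0],
  [0.007,0.014,0.0],
  [0.008,0.022,0.0],
  [0.008,0.03,0.0],
  [0.006,0.041,0.0],
  [0.001,0.052,0.0],
  [-0.007,0.06,0.0],
  [-0.017,0.067,0.0],
], roll=[0,0,0,0,0,0,0,0], claw=[0,0,0,0,0,0,0,0])

```text
clock: 5.0
position: [636.5, -212.8, 267.9]
ee_rot: [0.997, 0.079, 0.008, 0.002]
contact_force: [16.0, 0.2, -0.6]
gripper_width: 0.0
grasp_force: 2.5
```

```bash
python3 - <<'E'
from h import *
orbit([-55,-70,-85,-100,-115,-130,-145,-160,-175])
p=get_image("top"); print(wheel(p,(609,-177))[3:]); 
E
```

```text
now r,ang 45.1 -52.5 z 267.9 F [16.   0.2 -0.6] t 5.0
[[-0.011, 0.004], [-0.023, 0.004], [-0.034, 0.002], [-0.045, -0.003], [-0.054, -0.011], [-0.06, -0.021], [-0.064, -0.032], [-0.065, -0.044]]
(np.float64(50.23600391620258), np.int64(130), array([ 0,  0,  0,  0,  0,  0,  0,  0,  0,  0, 10,  9,  3,  4,  0,  0,  0,
        0,  0,  0,  0,  1, 31, 22,  0,  0,  0,  0,  0,  0,  0,  0,  0,  0,
       26, 24]))
```

```bash
python3 - <<'E'
from h import *
np.set_printoptions(precision=2,suppress=True,linewidth=200)
p=get_image("top"); s=read_state(); print(s["position"],s["contact_force"],s["wrist_torque"],s["joint_vel"]); print(wheel(p,(609,-177))[3])
p=get_image("scene");print(wheel(p,(609,-177))[3]);cv2.imwrite("pics/s2c.png",cv2.resize(p["img"][120:270,200:440,::-1],(800,500),interpolation=2))
s=read_state(); print(s["position"],s["contact_force"],s["wrist_torque"],s["grasp_force"])
E
```

```text
[ 635.26 -214.22  268.4 ] [ 7.75 -5.25  1.54] [-0.82 -1.76 -0.09] [ 0.    0.    0.01  0.01 -0.01 -0.01]
47.68946494070673
-54.957466625623034
[ 635.39 -214.25  268.51] [ 7.64 -3.59  1.31] [-0.93 -1.79 -0.17] 0.13115992172970437
```

View pics/s2c.png

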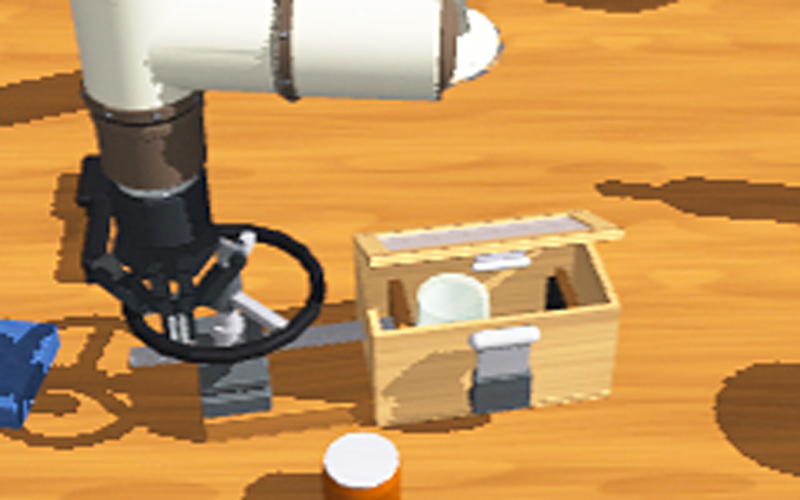

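```bash
sed -i 's/angs,r=45)/angs,r=45,r0=None)/; s/-np.array(o(angs\[0\]))/-np.array(o0)/; s/^    M=R.from_quat(s\["ee_rot"\]).as_matrix()$/    r1=r; o0=[HUB[0]+(r0 or r)*np.cos(np.radians(angs[0])),HUB[1]+(r0 or r)*np.sin(np.radians(angs[0])),0]; M=R.from_euler("x",180,degrees=True).as_matrix(); M=R.from_euler("z",9.0,degrees=True).as_matrix()@M/' h.py
python3 - <<'E'
from h import *
orbit([-55,-50,-55,-65,-75,-85,-100,-115,-130],48,45)
E
```

```text
now r,ang 45.7 -54.7 z 268.5 F [ 7.6 -3.6  1.3] t 5.15
[[0.005, 0.001], [0.001, 0.003], [-0.006, 0.006], [-0.015, 0.007], [-0.023, 0.007], [-0.035, 0.005], [-0.047, -0.001], [-0.056, -0.009]]
```

>>> carry_out([
  [0.005,0.001,-0.01],
  [0.001,0.003,-0.015],
  [-0.006,0.006,-0.015],
  [-0.015,0.007,-0.015],
  [-0.023,0.007,-0.015],
  [-0.035,0.005,-0.015],
  [-0.047,-0.001,-0.015],
  [-0.056,-0.009,-0.015],
], roll=[0,0,0,0,0,0,0,0], claw=[0,0,0,0,0,0,0,0])

```text
clock: 6.15
position: [576.0, -212.6, 281.2]
ee_rot: [0.997, 0.078, 0.0, 0.001]
contact_force: [3.4, -2.3, -0.2]
gripper_width: 0.0
grasp_force: 1.8
```

```bash
python3 - <<'E'
from h import *
p=get_image("scene");print(wheel(p,(609,-177))[3]);p=get_image("top");print(wheel(p,(609,-177))[3])
orbit([-130,-140,-150,-160,-170,-180,-190,-200,-210],48,48)
E
```

```text
-27.998920212123792
-38.69655668469702
now r,ang 48.9 -134.3 z 280.7 F [-0.  -2.2  1.2] t 6.25
[[-0.005, -0.007], [-0.009, -0.014], [-0.011, -0.022], [-0.012, -0.031], [-0.011, -0.039], [-0.009, -0.047], [-0.006, -0.055], [-0.001, -0.062]]
```

>>> carry_out([
  [-0.005,-0.007,0.0],
  [-0.009,-0.014,0.0],
  [-0.011,-0.022,0.0],
  [-0.012,-0.031,0.0],
  [-0.011,-0.039,0.0],
  [-0.009,-0.047,0.0],
  [-0.006,-0.055,0.0],
  [-0.001,-0.062,0.0],
], roll=[0,0,0,0,0,0,0,0], claw=[0,0,0,0,0,0,0,0])

```text
clock: 7.25
position: [565.5, -150.4, 280.4]
ee_rot: [0.997, 0.078, -0.001, -0.0]
contact_force: [-0.7, -3.0, -0.9]
gripper_width: 0.2
grasp_force: 1.6
```

```bash
python3 - <<'E'
from h import *
p=get_image("scene");print(wheel(p,(609,-177))[3]);p=get_image("top");print(wheel(p,(609,-177))[3])
orbit([-210,-220,-230,-240,-250,-260,-270,-280,-290],48,48)
E
```

```text
11.85238649588485
4.551541990526622
now r,ang 50.8 147.7 z 280.3 F [-1.4 -0.1  0.5] t 7.35
[[0.006, -0.006], [0.013, -0.011], [0.02, -0.015], [0.028, -0.017], [0.036, -0.018], [0.045, -0.017], [0.053, -0.015], [0.061, -0.012]]
```

>>> carry_out([
  [0.006,-0.006,0.0],
  [0.013,-0.011,0.0],
  [0.02,-0.015,0.0],
  [0.028,-0.017,0.0],
  [0.036,-0.018,0.0],
  [0.045,-0.017,0.0],
  [0.053,-0.015,0.0],
  [0.061,-0.012,0.0],
], roll=[0,0,0,0,0,0,0,0], claw=[0,0,0,0,0,0,0,0])

```text
clock: 8.35
position: [624.6, -129.4, 280.4]
ee_rot: [0.997, 0.078, -0.0, -0.0]
contact_force: [-3.9, 1.3, 0.8]
gripper_width: -0.2
grasp_force: 1.8
```

```bash
python3 - <<'E'
from h import *
np.set_printoptions(precision=1,suppress=True,linewidth=200)
p=get_image("scene");print(wheel(p,(609,-177))[3])
for t,z in(("cheek",8),("tumbler",8),("stop_zone",38),("case",0)):
  for r in place_of(p,t)[:2]:
    w=at_z(p,r["at"],z)[:2]-HUB; a=np.radians(8.8); print(t,r["conf"],"case y",w@[-np.sin(a),np.cos(a)]-225,"x",w@[np.cos(a),np.sin(a)])
cv2.imwrite("pics/s3c.png",cv2.resize(p["img"][170:250,300:400,::-1],(700,560),interpolation=2))
p=get_image("top");print(wheel(p,(609,-177))[3])
orbit([-290,-300,-310,-315,-320,-325,-330,-335,-340],48,48)
E
```

```text
54.925995508488036
cheek 0.35 case y 21.76312996495747 x -191.69611665184325
tumbler 0.66 case y 11.079175657938038 x 4.748703444903191
tumbler 0.63 case y 416.83423352488205 x -169.155553318639
stop_zone 0.8 case y 70.61914853457142 x -16.339575245474194
case 0.77 case y 5.461760983489427 x -4.171155852540475
49.40091622043516
now r,ang 50.2 71.3 z 281.3 F [ 0.6  0.6 -0. ] t 8.65
[[0.007, 0.005], [0.013, 0.01], [0.016, 0.014], [0.018, 0.017], [0.02, 0.021], [0.022, 0.025], [0.023, 0.029], [0.024, 0.033]]
```

View pics/s3c.png

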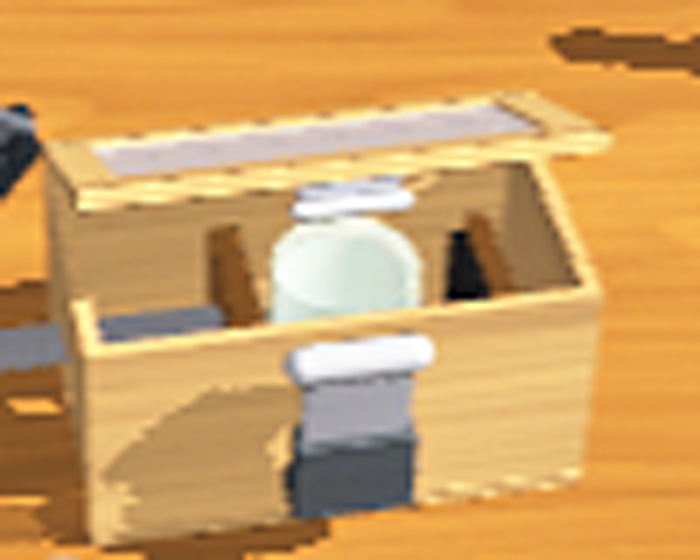

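>>> carry_out([
  [0.004,0.003,0.0],
  [0.007,0.005,0.0],
  [0.01,0.008,0.0],
  [0.013,0.01,0.0],
  [0.016,0.014,0.0],
  [0.018,0.017,0.0],
], roll=[0,0,0,0,0,0], claw=[0,0,0,0,0,0])

```text
clock: 9.4
position: [644.9, -143.8, 280.4]
ee_rot: [0.997, 0.078, -0.0, -0.0]
contact_force: [-4.3, 2.7, 0.3]
gripper_width: -0.3
grasp_force: 1.6
```

```bash
python3 - <<'E'
from h import *
np.set_printoptions(precision=1,suppress=True,linewidth=200)
p=get_image("scene");print(wheel(p,(609,-177))[3])
for r in place_of(p,"tumbler")[:1]:
    w=at_z(p,r["at"],8)[:2]-HUB; a=np.radians(8.8); print(r["conf"],"case y",w@[-np.sin(a),np.cos(a)]-225,"x",w@[np.cos(a),np.sin(a)])
cv2.imwrite("pics/s4c.png",cv2.resize(p["img"][170:250,300:400,::-1],(700,560),interpolation=2))
orbit([-320,-325,-330,-335,-340,-345,-350],48,48)
E
```

```text
28.030461383136394
0.59 case y 22.261224326507346 x 8.099677524069504
now r,ang 49.1 42.4 z 280.6 F [-1.9  1.9 -0.8] t 9.5
[[0.002, 0.004], [0.004, 0.008], [0.005, 0.011], [0.006, 0.016], [0.007, 0.02], [0.007, 0.024]]
```

View pics/s4c.png

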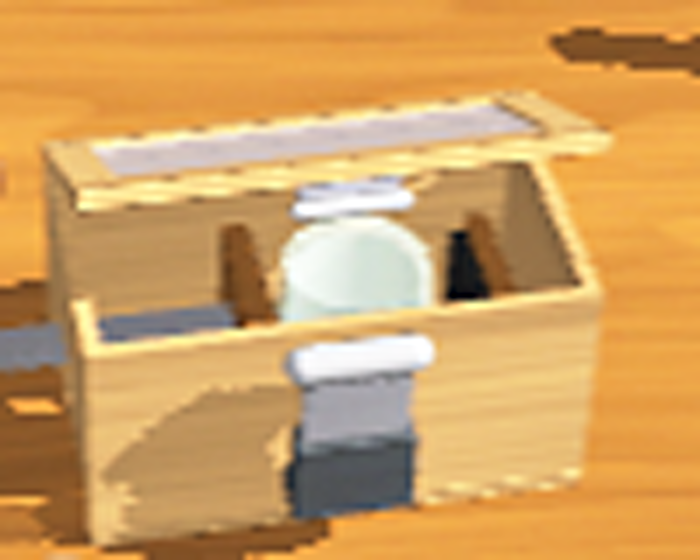

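>>> carry_out([
  [0.002,0.004,0.0],
  [0.004,0.008,0.0],
  [0.005,0.011,0.0],
  [0.006,0.016,0.0],
  [0.007,0.02,0.0],
  [0.007,0.024,0.0],
], roll=[0,0,0,0,0,0], claw=[0,0,0,0,0,0])

```text
clock: 10.25
position: [655.6, -166.3, 280.7]
ee_rot: [0.997, 0.078, 0.0, -0.0]
contact_force: [-3.7, 3.5, 0.4]
gripper_width: -0.1
grasp_force: 1.9
```

```bash
python3 - <<'E'
from h import *
np.set_printoptions(precision=1,suppress=True,linewidth=200)
p=get_image("scene");print(wheel(p,(609,-177))[3])
p=get_image("scene");print(wheel(p,(609,-177))[3])
for r in place_of(p,"tumbler")[:1]:
    w=at_z(p,r["at"],8)[:2]-HUB; a=np.radians(8.8); print(r["conf"],"case y",w@[-np.sin(a),np.cos(a)]-225,"x",w@[np.cos(a),np.sin(a)])
orbit([-350,-352.5,-355,-357.5,-360,-362.5,-365,-367.5,-370],48,48)
E
```

```text
4.949491865413334
4.688039750439021
0.71 case y 28.621301999428653 x 1.187478220015309
now r,ang 47.9 12.5 z 280.9 F [-0.8  2.2 -0.9] t 10.4
[[-0.0, 0.002], [-0.0, 0.004], [-0.0, 0.006], [-0.001, 0.008], [-0.001, 0.01], [-0.001, 0.012], [-0.002, 0.014], [-0.003, 0.016]]
```

>>> carry_out([
  [0.0,0.002,0.0],
  [0.0,0.004,0.0],
  [0.0,0.006,0.0],
  [-0.001,0.008,0.0],
  [-0.001,0.01,0.0],
  [-0.001,0.012,0.0],
  [-0.002,0.014,0.0],
  [-0.003,0.016,0.0],
], roll=[0,0,0,0,0,0,0,0], claw=[0,0,0,0,0,0,0,0])

```text
clock: 11.4
position: [654.9, -182.6, 280.8]
ee_rot: [0.997, 0.078, 0.0, 0.0]
contact_force: [-0.2, 3.9, 0.9]
gripper_width: -0.3
grasp_force: 1.7
```

```bash
python3 - <<'E'
from h import *
np.set_printoptions(precision=1,suppress=True,linewidth=200)
orbit([-370,-372.5,-375,-377.5,-380,-382.5,-385,-387.5,-390],48,48)
p=get_image("scene");print(wheel(p,(609,-177))[3::2])
for r in place_of(p,"tumbler")[:1]:
    w=at_z(p,r["at"],8)[:2]-HUB; a=np.radians(8.8); print(r["conf"],"case y",w@[-np.sin(a),np.cos(a)]-225,"x",w@[np.cos(a),np.sin(a)])
E
```

```text
now r,ang 46.3 -6.9 z 280.8 F [-0.2  3.9  0.9] t 11.4
[[-0.001, 0.002], [-0.002, 0.004], [-0.002, 0.006], [-0.003, 0.008], [-0.004, 0.009], [-0.006, 0.011], [-0.007, 0.013], [-0.008, 0.015]]
(np.float64(-16.758536568321052), array([ 0,  0,  0,  0,  0,  0,  0,  0,  0,  0,  0,  0,  0,  1, 17, 19, 25, 37, 29,  4,  0,  0,  0,  0,  0,  0, 18, 30,  7,  0,  0,  0,  0,  0,  0,  0]))
0.78 case y 31.037211278589382 x 4.316884721258209
```

>>> carry_out([
  [-0.001,0.002,0.0],
  [-0.002,0.004,0.0],
  [-0.002,0.006,0.0],
  [-0.003,0.008,0.0],
  [-0.004,0.009,0.0],
  [-0.006,0.011,0.0],
  [-0.007,0.013,0.0],
  [-0.008,0.015,0.0],
], roll=[0,0,0,0,0,0,0,0], claw=[0,0,0,0,0,0,0,0])

```text
clock: 12.5
position: [649.3, -198.7, 280.8]
ee_rot: [0.997, 0.078, 0.0, 0.0]
contact_force: [1.0, 4.1, -0.3]
gripper_width: 0.0
grasp_force: 1.6
```

```bash
python3 - <<'E'
from h import *
np.set_printoptions(precision=1,suppress=True,linewidth=200)
orbit([-390,-392.5,-395,-397.5,-400,-402.5,-405,-407.5,-410],48,48)
p=get_image("scene")
for r in place_of(p,"tumbler")[:1]:
    w=at_z(p,r["at"],8)[:2]-HUB; a=np.radians(8.8); print(r["conf"],"case y",w@[-np.sin(a),np.cos(a)]-225,"x",w@[np.cos(a),np.sin(a)])
cv2.imwrite("pics/s5c.png",cv2.resize(p["img"][170:250,300:400,::-1],(700,560),interpolation=2))
E
```

```text
now r,ang 45.8 -28.3 z 280.8 F [ 1.   4.1 -0.3] t 12.5
[[-0.001, 0.002], [-0.003, 0.003], [-0.004, 0.005], [-0.006, 0.006], [-0.007, 0.007], [-0.009, 0.009], [-0.011, 0.01], [-0.013, 0.011]]
0.49 case y 32.12670391778329 x 8.984229564878936
```

View pics/s5c.png

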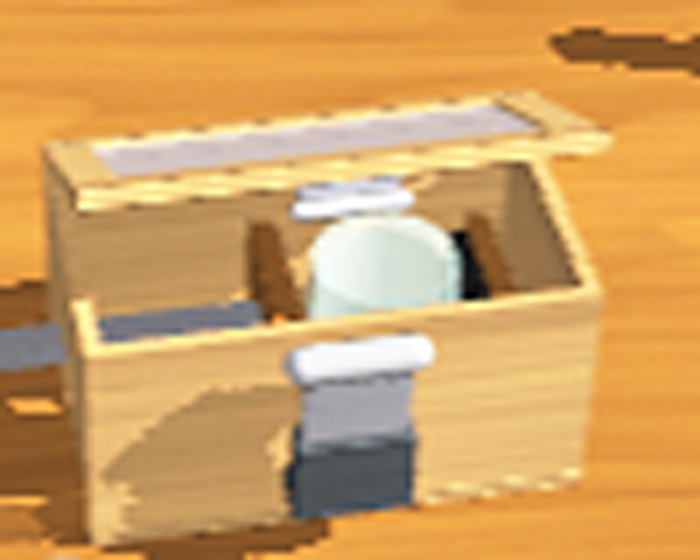

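>>> carry_out([
  [-0.001,0.002,0.0],
  [-0.003,0.003,0.0],
  [-0.004,0.005,0.0],
  [-0.006,0.006,0.0],
  [-0.007,0.007,0.0],
  [-0.009,0.009,0.0],
  [-0.011,0.01,0.0],
  [-0.013,0.011,0.0],
], roll=[0,0,0,0,0,0,0,0], claw=[0,0,0,0,0,0,0,0])

```text
clock: 13.6
position: [638.2, -211.6, 280.8]
ee_rot: [0.997, 0.078, 0.0, 0.0]
contact_force: [2.9, 3.7, -0.7]
gripper_width: -0.2
grasp_force: 1.7
```

```bash
python3 - <<'E'
from h import *
np.set_printoptions(precision=1,suppress=True,linewidth=200)
s=read_state();d=s["position"][:2]-HUB;d/=np.hypot(*d);print("tang",s["contact_force"][:2]@[-d[1],d[0]],"rad",s["contact_force"][:2]@d)
orbit([-410,-412.5,-415,-417.5,-420,-422.5,-425,-427.5,-430],48,48)
p=get_image("scene"); print(wheel(p,HUB)[5])
for r in place_of(p,"tumbler")[:1]:
    w=at_z(p,r["at"],8)[:2]-HUB; a=np.radians(8.8); print(r["conf"],"case y",w@[-np.sin(a),np.cos(a)]-225,"x",w@[np.cos(a),np.sin(a)])
E
```

```text
tang 4.556341100511599 rad -0.9561632246137113
now r,ang 45.2 -49.9 z 280.8 F [ 2.9  3.7 -0.7] t 13.6
[[-0.002, 0.001], [-0.004, 0.002], [-0.006, 0.003], [-0.008, 0.004], [-0.009, 0.004], [-0.011, 0.005], [-0.014, 0.006], [-0.016, 0.006]]
[ 0  0  0  0  0  0  0  0  0  0  9 10 21 49 32  0  0  0  0  0  0  0 35 23  4  0  0  0  0  0  0  0  0  0  1  0]
0.65 case y -468.32827153158667 x -59.16302246900141
```

>>> carry_out([
  [-0.002,0.001,0.0],
  [-0.004,0.002,0.0],
  [-0.006,0.003,0.0],
  [-0.008,0.004,0.0],
  [-0.009,0.004,0.0],
  [-0.011,0.005,0.0],
], roll=[0,0,0,0,0,0], claw=[0,0,0,0,0,0])

```text
clock: 14.45
position: [628.7, -217.8, 281.0]
ee_rot: [0.997, 0.079, 0.001, 0.0]
contact_force: [5.5, 4.3, -0.4]
gripper_width: -0.1
grasp_force: 3.0
```

```bash
cat >> h.py <<'E'
def tang():
    s=read_state();d=s["position"][:2]-HUB;d/=np.hypot(*d);print("tang",s["contact_force"][:2]@[-d[1],d[0]],"rad",s["contact_force"][:2]@d)
E
python3 - <<'E'
from h import *
np.set_printoptions(precision=1,suppress=True,linewidth=200)
tang()
orbit([-425,-427.5,-430,-432.5,-435,-437.5,-440,-442.5,-445],48,48)
p=get_image("scene"); tang()
for r in place_of(p,"tumbler")[:1]:
    w=at_z(p,r["at"],8)[:2]-HUB; a=np.radians(8.8); print(r["conf"],"case y",w@[-np.sin(a),np.cos(a)]-225,"x",w@[np.cos(a),np.sin(a)])
E
```

```text
tang 6.877415359254623 rad -1.47806553953607
now r,ang 45.3 -64.2 z 281.0 F [ 5.5  4.3 -0.4] t 14.45
[[-0.002, 0.001], [-0.004, 0.001], [-0.006, 0.001], [-0.008, 0.002], [-0.01, 0.002], [-0.012, 0.002], [-0.014, 0.002], [-0.017, 0.002]]
tang 5.745410934078758 rad -1.104455558978997
0.7 case y 37.95245308243295 x -0.7384113546885359
```

>>> carry_out([
  [-0.001,0.0,0.0],
  [-0.002,0.001,0.0],
  [-0.003,0.001,0.0],
  [-0.004,0.001,0.0],
  [-0.004,0.001,0.0],
], roll=[0,0,0,0,0], claw=[0,0,0,0,0])

```text
clock: 15.18
position: [625.8, -219.2, 281.3]
ee_rot: [0.997, 0.079, 0.003, 0.0]
contact_force: [6.2, 3.8, -1.7]
gripper_width: -0.0
grasp_force: 3.7
```

```bash
python3 - <<'E'
from h import *
np.set_printoptions(precision=1,suppress=True,linewidth=200)
tang(); orbit([-430,-420,-400],48,48)
p=get_image("scene"); tang(); print(wheel(p,HUB)[5])
cv2.imwrite("pics/s6c.png",cv2.resize(p["img"][170:250,300:400,::-1],(700,560),interpolation=2))
E
```

```text
tang 7.131077933954135 rad -1.2500340080458883
now r,ang 45.4 -68.4 z 281.3 F [ 6.2  3.8 -1.7] t 15.175
[[0.008, -0.002], [0.022, -0.011]]
tang 7.76717550663577 rad -1.8590553661862335
[ 0  0  0  0  0  0  0  1  0 16  1 45 47  0  0  0  0  0  0  0 19 28  5  0  0  0  0  0  0  0  0  0  6 34  7  0]
```

View pics/s6c.png

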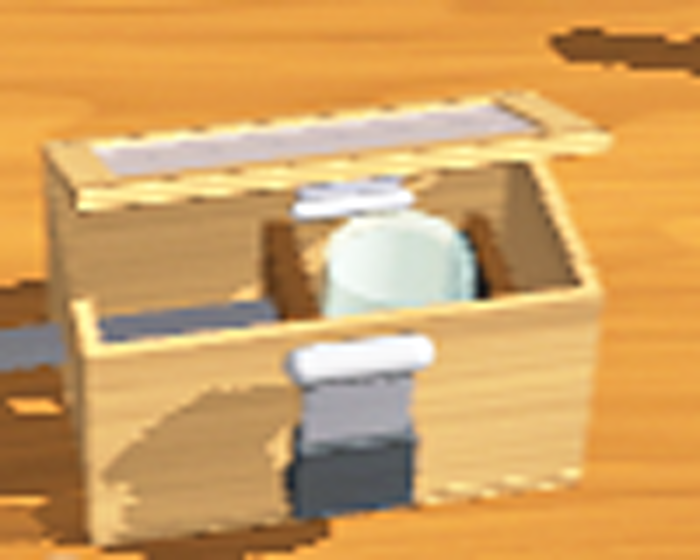

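>>> carry_out([
  [0.004,-0.001,0.0],
  [0.008,-0.002,0.0],
  [0.015,-0.006,0.0],
  [0.022,-0.011,0.0],
  [0.022,-0.011,-0.03],
  [0.022,-0.011,-0.07],
  [0.022,-0.011,-0.12],
  [0.022,-0.011,-0.13],
], roll=[0,0,0,0,0,0,0,0], claw=[0,0,0,0,0,0,0,0])

```text
clock: 16.23
position: [644.8, -205.3, 415.7]
ee_rot: [0.997, 0.079, 0.004, 0.001]
contact_force: [0.6, 0.4, -1.2]
gripper_width: -0.3
grasp_force: 0.0
```

```bash
python3 - <<'E'
from h import *
np.set_printoptions(precision=1,suppress=True,linewidth=200)
s=read_state(); print(s["position"],s["clock"])
a=np.radians(8.8); ex=np.array([np.cos(a),np.sin(a)]); ey=np.array([-ex[1],ex[0]])
q=[]
for n in("top","scene"):
    p=get_image(n); print(wheel(p,HUB)[3])
    r=place_of(p,"lid_edge")[0]; w=at_depth(p,r["at"]); v=w[:2]-HUB; print(n,r["conf"],w,"case",v@ex,v@ey-225)
    c=cloud(p); k=c[...,:2]-HUB; X=k@ex; Y=k@ey-225; m=(abs(Y)<100)&(X>-100)&(X<90)&(c[...,2]>100)
    if n=="top":
        for y0 in(-80,-60,-30,30,60,80):
            j=m&(abs(Y-y0)<8); o=np.argsort(X[j]); xs=X[j][o];zs=c[...,2][j][o]; print(y0,xs[[0,-1]],zs[[0,-1]],zs.max(),xs[zs.argmax()])
    else:
        j=m&(c[...,2]>150); print("scene top bar",np.median(X[j]),np.median(c[...,2][j]),X[j].min(),X[j].max(),c[...,2][j].max(),Y[j].min(),Y[j].max())
E
```

```text
[ 644.8 -205.3  415.7] 16.225
33.12199804678693
top 0.62 [613.   36.6 173. ] case 36.65864734824782 -14.517408805720123
-80 [-99.9  89.7] [632.9 577.4] 637.642047018244 -98.00994498800311
-60 [-99.8  89.7] [637.9 577.6] 639.2702957465463 -99.77806256817401
-30 [-99.7  84.2] [624.9 113.7] 630.823997271787 -99.69406611358842
30 [-66.9  85.7] [118.1 111.3] 184.88967847769436 42.95432974647126
60 [-66.9  50.6] [120.4 177.4] 185.47132627256474 43.89462527429562
80 [-66.   50.3] [118.2 179.8] 184.32699683710075 48.12253139827369
32.3376907310222
scene 0.6 [620.3  43.2 180.9] case 44.89398184199044 -9.130408205225393
scene top bar 1.4067870711706525 589.5091174183412 -99.97930954056878 89.97786172741675 636.148924440839 -99.98672837748424 99.89949001062013
```

```bash
cat > lid.py <<'E'
from h import *
a=np.radians(8.8); ex=np.array([np.cos(a),np.sin(a)]); ey=np.array([-ex[1],ex[0]])
M=R.from_euler("z",9.0,degrees=True).as_matrix()@R.from_euler("x",180,degrees=True).as_matrix()
def W(x,tz): return np.r_[HUB+x*ex+220*ey,tz+173]
def rel(pts,base): return [[round(float(v),3) for v in M.T@(np.array(p)-base)/1000] for p in pts]
def arc(f,off=0): return W(-62+117*np.cos(f)-8*np.sin(f)-3*f/0.5,111+120*np.sin(f)+8*np.cos(f)+off)
E
python3 - <<'E'
from lid import *
s=read_state(); b=s["position"]; b=np.array([644.8,-205.3,417])
t=W(36,205); print(t, rel([b+(t-b)*k/5 for k in range(1,6)],b))
print(rel([arc(f) for f in (.5,.43,.36,.29,.22,.17,.12)],t)); print(rel([arc(f) for f in (.08,.04,0)]+[arc(0,-2)],arc(.12)))
print(arc(.5))
E
```

```text
[610.91933775  45.91773402 378.        ] [[0.001, -0.051, 0.008], [0.002, -0.101, 0.016], [0.004, -0.152, 0.023], [0.005, -0.203, 0.031], [0.006, -0.253, 0.039]]
[[-0.002, -0.0, 0.029], [0.002, 0.0, 0.037], [0.007, 0.0, 0.044], [0.01, 0.0, 0.052], [0.013, 0.0, 0.06], [0.015, 0.0, 0.066], [0.016, 0.0, 0.072]]
[[0.001, 0.0, 0.005], [0.002, 0.0, 0.01], [0.003, 0.0, 0.014], [0.003, 0.0, 0.016]]
[608.78649921  45.58755317 348.55172513]
```

>>> carry_out([
  [0.001,-0.045,0.0],
  [0.002,-0.095,0.0],
  [0.004,-0.15,0.005],
  [0.005,-0.203,0.015],
  [0.006,-0.24,0.028],
  [0.006,-0.253,0.039],
  [0.006,-0.253,0.039],
], roll=[0,0,0,0,0,0,0], claw=[0,0,0,0,0,0,0])

```text
clock: 17.3
position: [610.3, 45.8, 369.4]
ee_rot: [0.997, 0.079, -0.002, 0.001]
contact_force: [0.3, -0.3, 0.6]
gripper_width: -0.3
grasp_force: 0.0
```

>>> carry_out([
  [-0.001,0.0,0.015],
  [-0.002,0.0,0.029],
  [0.002,0.0,0.037],
  [0.007,0.0,0.044],
  [0.01,0.0,0.052],
  [0.013,0.0,0.06],
  [0.015,0.0,0.066],
  [0.016,0.0,0.072],
], roll=[0,0,0,0,0,0,0,0], claw=[0,0,0,0,0,0,0,0])

```text
clock: 18.3
position: [626.4, 48.0, 300.3]
ee_rot: [0.997, 0.079, -0.0, 0.0]
contact_force: [-3.4, -0.6, 5.5]
gripper_width: 0.0
grasp_force: 2.7
```

```bash
python3 - <<'E'
from lid import *
np.set_printoptions(precision=1,suppress=True,linewidth=200)
s=read_state(); print(s["position"],s["contact_force"],s["clock"],arc(.12))
p=get_image("scene"); cv2.imwrite("pics/s7c.png",cv2.resize(p["img"][130:270,230:430,::-1],(800,560),interpolation=2))
E
```

```text
[626.4  48.  300.3] [-3.4 -0.6  5.5] 18.3 [627.2  48.4 306.3]
```

View pics/s7c.png

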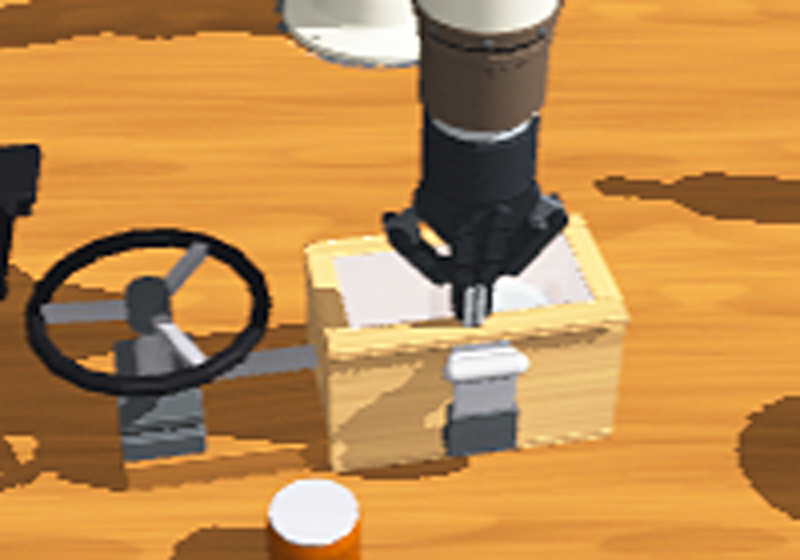

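>>> carry_out([
  [0.0,0.0,0.002],
  [0.001,0.0,0.004],
  [0.001,0.0,0.006],
  [0.001,0.0,0.008],
  [0.001,0.0,0.009],
  [0.001,0.0,0.009],
], roll=[0,0,0,0,0,0], claw=[0,0,0,0,0,0])

```text
clock: 19.1
position: [627.7, 48.2, 292.4]
ee_rot: [0.997, 0.079, 0.001, 0.0]
contact_force: [-3.7, -0.2, 9.3]
gripper_width: 0.1
grasp_force: 4.4
```

>>> carry_out([
  [0.0,0.0,0.001],
  [0.0,0.0,0.002],
  [0.0,0.0,0.003],
  [0.0,0.0,0.003],
], roll=[0,0,0,0], claw=[0,0,0,0])

```text
clock: 19.6
position: [627.5, 48.3, 292.1]
ee_rot: [0.997, 0.079, 0.001, 0.0]
contact_force: [-8.1, 0.1, 19.9]
gripper_width: -0.2
grasp_force: 9.7
```

>>> carry_out([
  [0.0,0.0,-0.005],
  [0.0,0.0,-0.015],
  [0.0,0.0,-0.04],
  [0.0,0.0,-0.08],
  [0.0,0.0,-0.12],
  [-0.05,0.0,-0.14],
  [-0.1,0.0,-0.14],
  [-0.15,0.0,-0.14],
], roll=[0,0,0,0,0,0,0,0], claw=[0,0,0,0,0,0,0,0])

```text
clock: 20.6
position: [478.1, 24.4, 427.7]
ee_rot: [0.997, 0.078, 0.0, -0.0]
contact_force: [-0.7, 0.3, 0.1]
gripper_width: 0.0
grasp_force: 0.0
```

```bash
python3 - <<'E'
from lid import *
np.set_printoptions(precision=1,suppress=True,linewidth=200)
p=get_image("top"); print(wheel(p,HUB)[3])
p=get_image("scene"); print(wheel(p,HUB)[3],read_state()["position"])
c=cloud(p); k=c[...,:2]-HUB; X=k@ex; Y=k@ey-225; z=c[...,2]
for y0 in(-70,-45,45,70):
    j=(abs(Y-y0)<10)&(X>35)&(X<68)&(z>90)&(z<220); print(y0,np.median(z[j]),z[j].max(),j.sum())
cv2.imwrite("pics/s8c.png",cv2.resize(p["img"][130:270,230:430,::-1],(800,560),interpolation=2))
E
```

```text
33.2343304516897
32.205683861611924 [475.3  23.5 427.9]
-70 117.84757852374014 124.04564296755791 79
-45 118.04959681463401 122.71830121583139 83
45 118.25284895107734 123.45257464275744 79
70 117.68542534756841 122.62302428848 81
```

View pics/s8c.png

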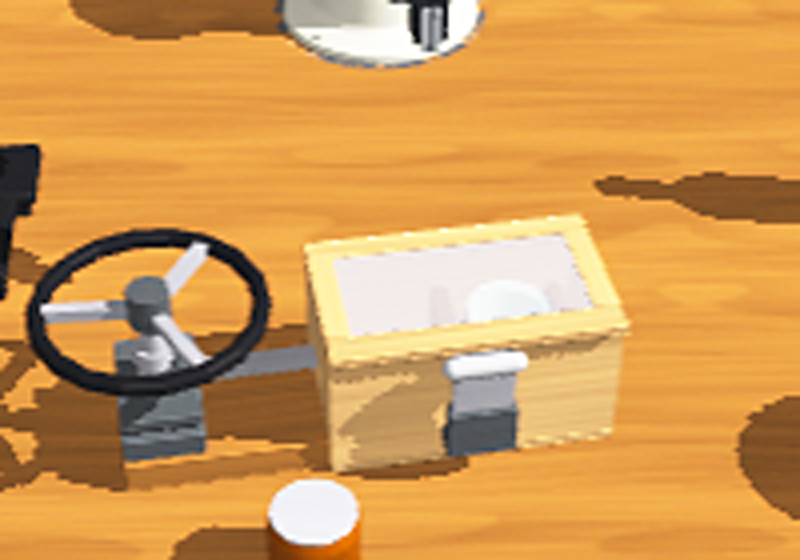

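```bash
python3 -c "
from bench import *
print(job_done())"
```

```text
the job is handed in; nothing more can be done
None
```

The job is handed in: by the last image the tumbler stands upright against the stop block and the lid has stayed shut. The squeeze was about 16 N by my estimate from the wheel force, and the wheel did not slip back after release.

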